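# Hold the key flap of the hall valet box open

## Robot

A 6-joint arm with a two-finger parallel gripper is mounted at the origin on the work surface. World frame = base frame: x ahead of the robot, y to its left, z up, the work surface at z = 0. Lengths are in m, angles in rad, forces in N, time in s.
With the tool pointing down it reaches from about 0.25 to 0.725 m from the base axis. Payload 4 kg.
Tool frame: the origin (TCP) lies between the finger pads; the fingertips stand 8 mm ahead of it and the grasp point (between the pads) lies 11 mm behind it; z points along the fingers, y is the direction in which the jaws open and shut (so a half turn about z gives the same grasp; the last joint's range is limited). The gripper opens to 85 mm and grips with 20 to 120 N. Pads are 22 mm wide; open, the fingers measure 114 mm over their backs; the gripper's body (76 mm by 85 mm) begins 54 mm behind the grasp point. The pads swing forward as they close: fully open they stand 13 mm farther back than shut.
Start: joints at [1.173, 0.241, 0.005, 1.335, 0, 1.571], TCP at [0.194, 0.461, 0.201] pointing down, gripper open.
Joint ranges: [-2.72, 2.72], [-1.05, 1.87], [-1.09, 1.28], [-1.99, 2.15], [-1.42, 1.44], [-3.14, 3.14]. Speed limits (rad/s): [2.79, 2.79, 3.14, 3.14, 3.14, 3.14].

## Interface

Orientations are given as a unit quaternion [x, y, z, w].
In Python, from workcell import * gives the robot as it stands.
- The arm moves only by the tool send_rows, never from a script. Its argument "increments" is a list that holds one entry, the list of rows, each a list of 6 numbers: the shift along the tool's x, y, z in units of 50 mm (1.0 is 50 mm), then the turn, a rotation vector about the tool's x, y, z in units of 10 degrees (1.0 is 10 degrees). In form: [[[x, y, z, ax, ay, az], ...]]. A call has 1 to 8 rows; each row shifts and turns the commanded pose from where the row before left it, along the tool's axes as they then stand; what a row does not reach is not made up. A row lasts 1/8 s, in which the tool goes at most 62.5 mm and 10.7 degrees, less where a joint would pass 70% of its speed; a pose out of reach is approached as far as the arm can. A call with a number of a shift or a turn outside -1 to 1 is refused whole. A call with a gripper value outside its range is refused whole. "grip" is the closure, from 0 (fully open) to 1 (shut), set as the call begins (left out, the last holds). The fingers move at their own pace and stop on an object; the grip force is fixed at half the most. Time passes only in rows, so rows that do not move let the fingers close. It gives the time, the measured TCP pose, the force and the opening at its end, in the units of the state.
- get_obs(): the state, without advancing time (a new reading comes with each control period).
- camera(name): name is "scene" or "top" or "wrist"; returns a dict with "color" (384x512x3 uint8, red, green, blue), "z_map" (384x512 float32, m along the optical axis (not along the pixel's ray), 0 where there is no reading), "intrinsics" (3x3 intrinsics, pixels), "pose" (4x4, takes a point from camera to world coordinates); the wrist camera has in their place "mount" (4x4, takes a point from camera to tool coordinates, whose origin is the TCP and whose axes are the flange's). Camera axes: x right, y down, z forward; pixel columns grow to the right and rows downward; lengths in m; the calibration is good to about 2 mm. A picture is of the moment at which its call begins: read the wrist's pose just before it.
- job_done(): hands the job in, once; it reports no verdict.
The state is a dict: "clock": time; "joint_pos": joint angles; "joint_vel": joint speeds; "tau": joint torques, N m; "eef_pos": TCP position; "tool_rot": TCP orientation; "ft_force": force on the tool from outside, world axes, zero at the start; "ft_torque": the same for the moment, N m; "grip_width": finger opening in m.
Only numpy, scipy, OpenCV 4.12 (cv2) and the standard library are available. Lean on these libraries where they do the work, as an engineer would, in place of code of your own. Each camera call takes 0.05 s, during which the arm holds its last target.

## Task

Open the wooden valet box on the hall shelf so that I can take out the spare key: raise its stiff mirror lid until the lid stands upright (90 degrees) by itself and let go of it, then lift the inner flap over the key compartment to 45 degrees. The flap drops shut if let go, so finish while still holding it there, steady at 45 degrees, and leave everything else where it is.

Things in the scene. Friction and masses are not known exactly. Their poses are not given: they have to be found in the camera images.
- valet: fixed wooden box, 180 deep (its x) by 260 wide (its y) by 65 mm high without its lid, walls 10 mm; it does not move. Origin: centre of its underside on the shelf, z up, its front looks along its own -x (roughly towards the robot, turned by up to 0.35 rad). Behind (its +x) a tray 48 mm deep, in front the key compartment, covered by the flap
- mirror_lid (a joint): angle of the mirror lid, rad: 0 closed, 1.571 upright, stop at 2.0; it starts closed or up to 0.3 rad ajar. Lid 180 x 260 x 52 mm, a hollow shell with the mirror inside, about 0.55 kg, hinged along the top of the box's back edge (the axis is the box's y axis), front edge swings up and back. Stiff hinge, about 0.8 N m: it stays where it is left; moving it takes about 4 to 7 N at the knob
- lid_hinge (a point): middle of the lid's hinge axis: 90 mm behind the box's origin along its x, 65 mm above the shelf
- lid_knob (a point): centre of the steel T-knob in the middle of the lid's front face: a round cross bar, 16 mm thick and 40 mm long, parallel to the box's y, its axis 30 mm out from that face on a 10 mm stem. Lid closed: 210 mm in front of the hinge axis, 26 mm above it; it swings with the lid, to 210 mm above the axis and 26 mm behind it when upright. Pinched by its flat ends, it can turn between the pads
- key_flap (a joint): angle of the inner flap, rad: 0 shut (level, flush with the box's rim), 0.785 = 45 degrees, stop at 1.4. Wooden flap 102 x 236 x 8 mm, about 0.18 kg, under the lid, over the front (key) compartment; hinge axis along the box's y at the back of that compartment, front edge swings up and back. Hinge nearly frictionless: it drops shut when let go; holding it takes about 1 N at the knob
- flap_hinge (a point): middle of the flap's hinge axis: 25 mm behind the box's origin along its x, 60.5 mm above the shelf
- flap_knob (a point): centre of the steel T-knob on top of the flap near its front edge: a round cross bar, 16 mm thick and 40 mm long, parallel to the box's y, on a 10 mm stem. Flap shut: 85 mm in front of the flap's hinge axis, 32 mm above it (28 mm above the flap's upper face); it swings with the flap. Pinched by its flat ends, it can turn between the pads
- spare_key: bystander: brass key 64 mm long, 4 mm thick, lying in the key compartment under the flap; origin about its middle, underside
- power_bank: bystander: black power bank 40 x 95 x 14 mm lying in the box's rear tray; origin: centre of its underside
- bell: bystander: copper hand bell with wooden handle, 74 mm across, 125 mm high, on the turntable (280 mm across, its top 34 mm above the shelf, to the robot's left); origin: centre of its underside
- paperweight: bystander: blue glass paperweight, 70 mm across, 52 mm high, on the turntable; origin: centre of its underside
- house_key: bystander: brass house key 64 mm long, 4 mm thick, on the turntable; origin about its middle, underside
- tape_measure: bystander: chrome tape measure 66 x 36 x 60 mm, on the turntable; origin: centre of its underside
- glasses_case: bystander: black spectacles case 62 x 160 x 45 mm on the shelf to the robot's right; origin: centre of its underside
- torch: bystander: aluminium pocket torch 33 mm across, 123 mm high, standing on its lamp end, to the robot's right; origin: centre of its underside

How it is judged:
By the outcome, as a careful person would: the job done as asked, in the order asked, and still so for the second after the job is handed in, while the arm keeps its last pose, push and grip.
It also fails if it takes over 48 s, if anything falls off the work surface, if the arm or the gripper's body presses on something with over 40 N, if the wrist force passes 120 N, or if a joint passes its speed limit or range.

## Working session

There is one attempt and no reset: what is moved stays moved. The work goes in short steps, Python scripts to look and compute and a tool call to move; the robot and the scene stay as the last step left them, time stands still between calls to the robot, and variables do not carry over. Pictures are saved under pics/ and viewed, and the job is handed in when it is done.

Besides the shell and the picture viewer there is one more tool, called after "Call:" in YAML: its name, and indented under it one key for each argument. send_rows: Moves the arm, as the interface text tells. Its arguments: {"type":"object","properties":{"increments":{"type":"array"},"grip":{"type":"number"}},"required":["increments"]}

```bash
ls; mkdir -p pics
python3 - <<'E'
from workcell import *
import cv2,numpy as np
o=get_obs();print(o)
for n in ["scene","top"]:
    c=camera(n);np.savez(f"{n}0.npz",**c)
    cv2.imwrite(f"pics/{n}0.png",c["color"][:,:,::-1]);print(n,c["intrinsics"],c["pose"])
c=camera("wrist");print(c["mount"],c["intrinsics"])
E
```

```text
pics
{'clock': 0.0, 'joint_pos': array([1.17297581e+00, 2.41439566e-01, 3.65882709e-03, 1.33517557e+00,
       1.40805316e-05, 1.57080303e+00]), 'joint_vel': array([-2.90259053e-04, -9.49234800e-06,  3.24805917e-04, -7.50081623e-04,
       -1.07582502e-03,  9.02351688e-04]), 'tau': array([ 5.87944560e-04, -3.72319758e+01,  2.52406186e+01,  1.68366206e-02,
       -3.02966987e-05, -9.23666136e-06]), 'eef_pos': array([0.19342119, 0.46029056, 0.19957479]), 'tool_rot': array([ 1.97604369e-01,  9.80281259e-01, -1.05730764e-03, -2.20305772e-04]), 'ft_force': array([ 0.27238026, -0.08003971,  0.32612771]), 'ft_torque': array([ 0.0147027 ,  0.02285195, -0.01895612]), 'grip_width': 0.08529617463742156}
scene [[348.42083546   0.         254.31990362]
 [  0.         348.42083546 192.78381091]
 [  0.           0.           1.        ]] [[ 0.27754893  0.70101866 -0.65691661  1.2758361 ]
 [ 0.96070276 -0.20543969  0.18666747 -0.18046626]
 [-0.00409936 -0.68291096 -0.73049012  0.92625026]
 [ 0.          0.          0.          1.        ]]
top [[380.25056723   0.         259.32097076]
 [  0.         380.25056723 190.71006979]
 [  0.           0.           1.        ]] [[-0.02882686 -0.98405031  0.17553917  0.33595237]
 [-0.99957809  0.0290037  -0.00155865  0.03881503]
 [-0.0035575  -0.17551004 -0.98447121  1.17839653]
 [ 0.          0.          0.          1.        ]]
[[-4.82834962e-05 -9.62848709e-01 -2.70041408e-01  6.77543721e-02]
 [ 9.99999979e-01  7.40321019e-06 -2.05196925e-04  7.94095042e-04]
 [ 1.99572768e-04 -2.70041412e-01  9.62848688e-01 -1.72936586e-01]
 [ 0.00000000e+00  0.00000000e+00  0.00000000e+00  1.00000000e+00]] [[275.32770939   0.         254.90791754]
 [  0.         275.32770939 189.26723957]
 [  0.           0.           1.        ]]
```

View pics/scene0.png

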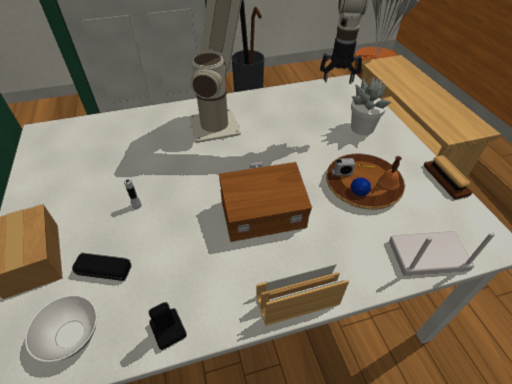

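View pics/top0.png

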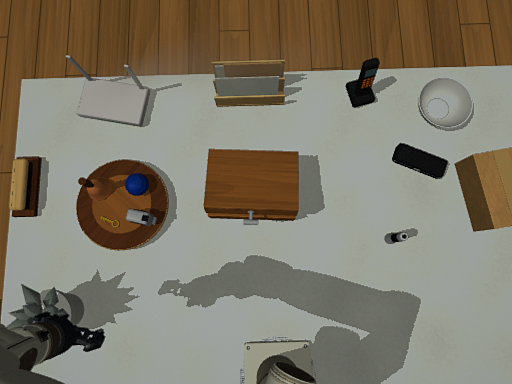

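The top view shows the box around (252,183) with its knob at (251,216), towards the robot. The turntable is at (123,203). Next I fit the box from depth.

```bash
cat > h.py <<'E'
import numpy as np,cv2
from scipy.spatial.transform import Rotation as R
def cloud(c,T=None):
    K=c["intrinsics"];z=c["z_map"];v,u=np.indices(z.shape)
    P=np.stack([(u-K[0,2])/K[0,0]*z,(v-K[1,2])/K[1,1]*z,z],-1)
    T=c["pose"] if T is None else T
    return P@T[:3,:3].T+T[:3,3], z>0
def box(n):return dict(np.load(n))
E
python3 - <<'E'
from h import *
c=box("top0.npz");P,ok=cloud(c)
m=np.zeros(ok.shape,bool);m[140:230,195:310]=1
s=m&ok&(P[...,2]>0.09)
Q=P[s];print(len(Q),Q.min(0),Q.max(0))
t=P[150:205,205:298]; t=P[s&(np.indices(ok.shape)[0]<205)]
A=np.c_[t[:,:2],np.ones(len(t))];
for _ in range(5):
    co=np.linalg.lstsq(A,t[:,2],rcond=None)[0];r=t[:,2]-A@co;k=abs(r)<0.005;t=t[k];A=A[k]
print("plane",co,r.std(),len(t)); g=np.hypot(*co[:2]);print("tilt",np.arctan(g),"dir",np.arctan2(-co[1],-co[0]))
rect=cv2.minAreaRect((t[:,:2]*1000).astype(np.float32));print(rect,cv2.boxPoints(rect))
kb=np.zeros(ok.shape,bool);kb[208:226,240:262]=1
k=P[kb&ok&(P[...,2]>0.05)];np.set_printoptions(precision=3,suppress=True)
for v in range(208,228,2):
    print(v,[tuple(np.round(P[v,u],3)) for u in range(242,262,3)])
E
python3 - <<'E'
import cv2
for n,(a,b,c,d) in dict(top=(130,240,190,320),scene=(150,250,205,325)).items():
    i=cv2.imread(f"pics/{n}0.png")[a:b,c:d];cv2.imwrite(f"pics/{n}0c.png",cv2.resize(i,None,fx=5,fy=5))
E
```

```text
6056 [ 0.4289736  -0.07775276  0.10087655] [0.65277676 0.19152081 0.15707505]
plane [-0.20494219  0.0134387   0.24821599] 0.0018091496007303575 5049
tilt 0.20256547477013234 dir -0.0654794048392899
((563.8193969726562, 56.2557373046875), (260.4161071777344, 167.71054077148438), 86.97470092773438) [[473.209    -69.34522 ]
 [640.68585  -78.196465]
 [654.4298   181.85669 ]
 [486.95294  190.70795 ]]
208 [(np.float64(0.473), np.float64(0.086), np.float64(0.149)), (np.float64(0.472), np.float64(0.077), np.float64(0.153)), (np.float64(0.472), np.float64(0.069), np.float64(0.15)), (np.float64(0.472), np.float64(0.061), np.float64(0.151)), (np.float64(0.472), np.float64(0.053), np.float64(0.151)), (np.float64(0.472), np.float64(0.045), np.float64(0.15)), (np.float64(0.471), np.float64(0.037), np.float64(0.153))]
210 [(np.float64(0.469), np.float64(0.087), np.float64(0.134)), (np.float64(0.469), np.float64(0.078), np.float64(0.135)), (np.float64(0.468), np.float64(0.07), np.float64(0.139)), (np.float64(0.469), np.float64(0.062), np.float64(0.135)), (np.float64(0.468), np.float64(0.053), np.flo
[... 2753 characters left out ...]
t64(0.43), np.float64(0.071), np.float64(0.135)), (np.float64(0.43), np.float64(0.063), np.float64(0.135)), (np.float64(0.429), np.float64(0.054), np.float64(0.142)), (np.float64(0.429), np.float64(0.046), np.float64(0.14)), (np.float64(0.441), np.float64(0.038), np.float64(0.002))]
226 [(np.float64(0.436), np.float64(0.094), np.float64(0.002)), (np.float64(0.436), np.float64(0.084), np.float64(0.001)), (np.float64(0.436), np.float64(0.075), np.float64(0.001)), (np.float64(0.436), np.float64(0.066), np.float64(-0.0)), (np.float64(0.435), np.float64(0.057), np.float64(0.005)), (np.float64(0.435), np.float64(0.047), np.float64(0.001)), (np.float64(0.435), np.float64(0.038), np.float64(0.003))]
```

View pics/top0c.png

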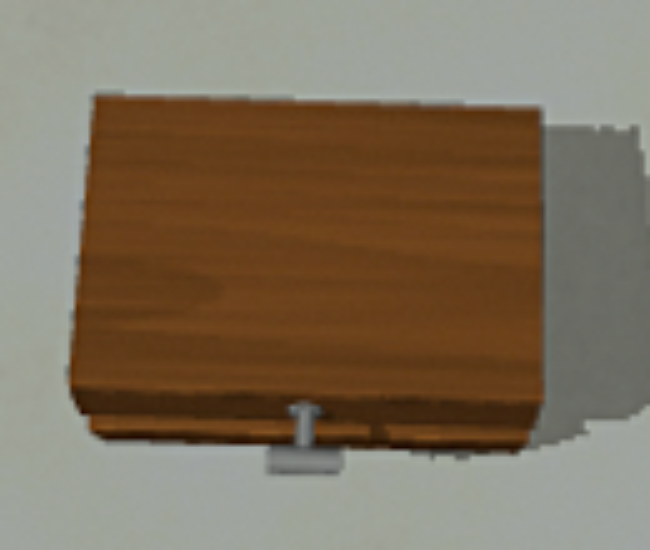

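View pics/scene0c.png

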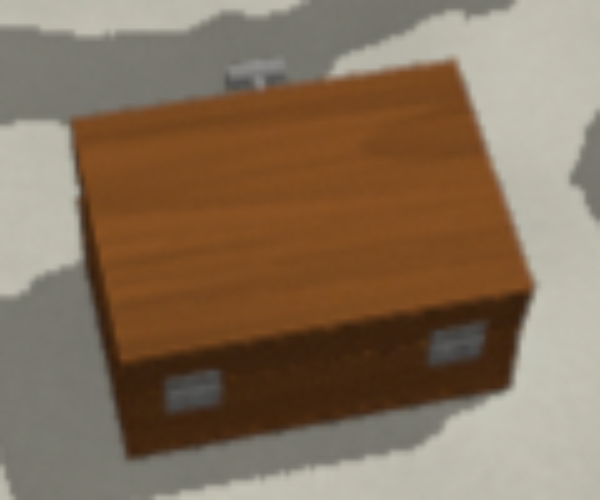

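```bash
cat >> h.py <<'E'
YAW=-0.055
def Rt(yaw=YAW,pitch=0.):
    # tool down, jaw along box y; pitch>0 tilts the fingers to point ahead (box +x)
    y=np.array([-np.sin(yaw),np.cos(yaw),0]);z=np.array([np.cos(yaw)*np.sin(pitch),np.sin(yaw)*np.sin(pitch),-np.cos(pitch)])
    return R.from_matrix(np.c_[np.cross(y,z),y,z])
def plan(p,r,wps):
    """wps: list of (pos,R,n). rows rounded 0.01, closed loop on rounding"""
    out=[];p=np.array(p);
    for q,s,n in wps:
        p0=p.copy();r0=r;dv=(r0.inv()*s).as_rotvec()
        for i in range(1,n+1):
            pt=p0+(np.array(q)-p0)*i/n;rt=r0*R.from_rotvec(dv*i/n)
            a=np.round(r.inv().apply(pt-p)/.05,2);b=np.round(np.degrees((r.inv()*rt).as_rotvec())/10,2)
            p=p+r.apply(a*.05);r=r*R.from_rotvec(np.radians(b*10));out.append([*map(float,a+0.),*map(float,b+0.)])
    for k in range(0,len(out),8):print([out[k:k+8]])
    print("end",p,r.as_quat())
H=np.array([.6365,.0525,.065])
def knob(th,yaw=YAW):
    f=.210*np.cos(th)-.026*np.sin(th);z=.026*np.cos(th)+.210*np.sin(th)
    return H+np.array([-f*np.cos(yaw),-f*np.sin(yaw),z])
E
python3 - <<'E'
from h import *;from workcell import *
o=get_obs();k=knob(.203);print(k)
plan(o["eef_pos"],R.from_quat(o["tool_rot"]),[([k[0],k[1],.2],Rt(),9)])
E
```

```text
[0.43635703 0.06351898 0.13280393]
[[[-0.84, -0.6, 0.0, 0.0, 0.0, -0.22], [-0.81, -0.64, 0.0, 0.0, 0.0, -0.22], [-0.79, -0.67, 0.0, 0.0, 0.0, -0.21], [-0.77, -0.69, 0.0, 0.0, 0.0, -0.22], [-0.74, -0.73, 0.0, 0.0, 0.0, -0.22], [-0.71, -0.75, 0.0, -0.01, 0.0, -0.22], [-0.68, -0.78, 0.0, 0.0, 0.0, -0.22], [-0.65, -0.8, 0.0, 0.0, 0.0, -0.22]]]
[[[-0.62, -0.83, 0.0, 0.0, 0.0, -0.21]]]
end [0.43645752 0.06352123 0.20004489] [ 2.78384664e-02  9.99612416e-01  1.12713609e-04 -1.56325368e-04]
```

Call:
send_rows:
  increments:
    - [[-0.84,-0.6,0,0,0,-0.22],[-0.81,-0.64,0,0,0,-0.22],[-0.79,-0.67,0,0,0,-0.22],[-0.77,-0.69,0,0,0,-0.22],[-0.74,-0.73,0,0,0,-0.22],[-0.71,-0.75,0,0,0,-0.22],[-0.68,-0.78,0,0,0,-0.22],[-0.65,-0.8,0,0,0,-0.22]]

```text
clock: 1.15
eef_pos: [0.4105, 0.1068, 0.2004]
tool_rot: [0.045, 0.999, 0.0, 0.0]
ft_force: [0.3, 0.7, 0.5]
grip_width: 0.0854
```

Call:
send_rows:
  increments:
    - [[-0.62,-0.83,0,0,0,-0.21],[0,0,0,0,0,0],[0,0,0,0,0,0]]

```text
clock: 1.52
eef_pos: [0.4366, 0.0643, 0.2001]
tool_rot: [0.027, 1.0, 0.0, -0.001]
ft_force: [-0.6, 0.4, -0.6]
grip_width: 0.0855
```

Run:
```python
from h import *;from workcell import *
o=get_obs();print(o["joint_pos"],o["eef_pos"],o["tool_rot"],o["clock"])
c=camera("wrist");cv2.imwrite("pics/w1.png",c["color"][:,:,::-1])
T=np.eye(4);T[:3,:3]=R.from_quat(o["tool_rot"]).as_matrix();T[:3,3]=o["eef_pos"]
P,ok=cloud(c,T@c["mount"]);np.savez("w1.npz",P=P,ok=ok)
k=knob(.203);plan(o["eef_pos"],R.from_quat(o["tool_rot"]),[([k[0],k[1],.122],Rt(),4)])
```

```text
[ 1.45797642e-01  1.25785115e-01 -1.37897829e-01  1.30836768e+00
  4.38244750e-04  2.00761535e-01] [0.43659338 0.06425726 0.20011284] [ 2.74786185e-02  9.99622171e-01  1.07712158e-04 -6.55534753e-04] 1.525
[[[0.0, 0.0, 0.39, 0.0, 0.0, 0.0], [0.0, -0.01, 0.39, 0.0, 0.0, 0.0], [0.0, 0.0, 0.39, 0.0, -0.01, 0.0], [0.0, -0.01, 0.39, 0.0, 0.0, 0.0]]]
end [0.43647067 0.06327651 0.12211272] [2.74787020e-02 9.99622362e-01 8.37325019e-05 2.16800294e-04]
```

View pics/w1.png

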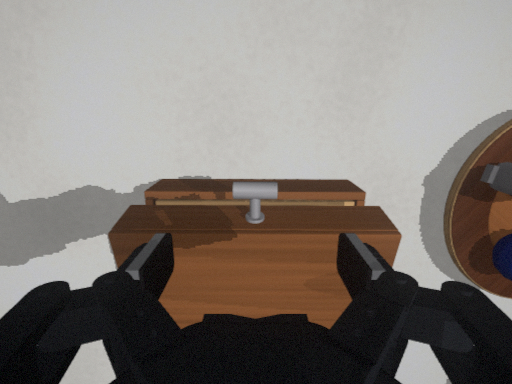

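The wrist view shows the T-bar at pixels (233–278, 183–197), centred between the fingers. A depth check on the bar comes before descending.

Run:
```python
from h import *
d=np.load("w1.npz");P=d["P"]
q=P[180:200,228:284].reshape(-1,3);q=q[q[:,2]>.122];print(len(q),q.min(0),q.max(0),np.median(q,0),np.percentile(q,[5,95],axis=0))
```

```text
792 [0.36940949 0.0440199  0.13041443] [0.44620211 0.08397286 0.37313811] [0.4354163 0.0645082 0.1385761] [[0.42966393 0.0463908  0.13287988]
 [0.44366982 0.08175478 0.14046439]]
```

Call:
send_rows:
  increments:
    - [[0,0,0.39,0,0,0],[0,-0.01,0.39,0,0,0],[0,0,0.39,0,0,0],[0,-0.01,0.39,0,0,0],[0,0,0,0,0,0]]

```text
clock: 2.2
eef_pos: [0.435, 0.0643, 0.1214]
tool_rot: [0.026, 1.0, -0.0, -0.002]
ft_force: [-0.4, -0.4, 0.3]
grip_width: 0.0858
```

Call:
send_rows:
  increments:
    - [[0,0,0,0,0,0],[0,0,0,0,0,0],[0,0,0,0,0,0],[0,0,0,0,0,0],[0,0,0,0,0,0],[0,0,0,0,0,0]]
  grip: 1

```text
clock: 2.95
eef_pos: [0.4371, 0.0632, 0.1225]
tool_rot: [0.027, 1.0, -0.0, 0.0]
ft_force: [-0.1, -0.0, -1.6]
grip_width: 0.0002
```

Run:
```python
from h import *;from workcell import *
o=get_obs();print(o["eef_pos"],o["tool_rot"],o["ft_force"],o["grip_width"],o["clock"])
c=camera("wrist");cv2.imwrite("pics/w2.png",c["color"][:,:,::-1])
```

```text
[0.43706536 0.06319412 0.1225323 ] [ 2.70670518e-02  9.99633620e-01 -2.99223439e-06  5.88776662e-06] [-0.12742026 -0.04201635 -1.5511483 ] 0.00015670558981810276 2.95
```

View pics/w2.png

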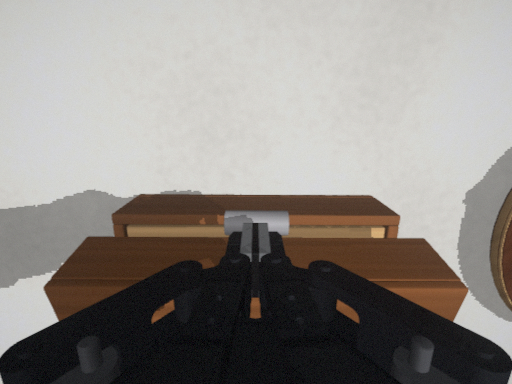

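The fingers closed to 0, so the grip missed: the bar is at (225–288, 212–235) and the shut fingertips are at (255,225). I'll work out the geometry.

Run:
```python
from h import *;from workcell import *
o=get_obs();c=camera("wrist")
M=c["mount"];K=c["intrinsics"]
for p in [(0,0,0),(0,0,.008),(0,0,-.011),(.011,0,-.011),(-.011,0,-.011)]:
    q=np.linalg.inv(M)@np.array([*p,1]);print(p,(K@(q[:3]/q[2]))[:2],q[2])
T=np.eye(4);T[:3,:3]=R.from_quat(o["tool_rot"]).as_matrix();T[:3,3]=o["eef_pos"]
P,ok=cloud(c,T@M)
np.set_printoptions(precision=4,suppress=True)
for u in (232,242,256,272,282):
  print(u)
  for v in range(206,262,4): print(v,P[v,u],c["z_map"][v,u])
i=c["color"][180:300,190:330,::-1];cv2.imwrite("pics/w2c.png",cv2.resize(i,None,fx=5,fy=5))
t=camera("top");cv2.imwrite("pics/t2.png",cv2.resize(t["color"][130:240,190:320,::-1],None,fx=5,fy=5))
```

```text
(0, 0, 0) [254.20996152 216.5877197 ] 0.18474777124812866
(0, 0, 0.008) [254.2370536  212.40379869] 0.1924506078743297
(0, 0, -0.011) [254.16879683 222.94492293] 0.17415637088710226
(0.011, 0, -0.011) [254.15509068 206.4945514 ] 0.17118614564443085
(-0.011, 0, -0.011) [254.18204331 238.84358387] 0.17712659612977366
232
206 [0.4568 0.0402 0.0404] 0.2694677
210 [0.4292 0.0494 0.1291] 0.17649224
214 [0.4296 0.0499 0.1353] 0.17065068
218 [0.4312 0.05   0.138 ] 0.1684056
222 [0.4333 0.0499 0.1393] 0.16772522
226 [0.4358 0.0497 0.1395] 0.1682199
230 [0.4386 0.0495 0.1391] 0.16939577
234 [0.4304 0.052  0.1628] 0.1443372
238 [0.4311 0.0522 0.1661] 0.14131792
242 [0.4309 0.0527 0.1712] 0.13630033
246 [0.4302 0.0532 0.1769] 0.13066193
250 [0.4306 0.0534 0.1801] 0.12771314
254 [0.4244 0.0551 0.1951] 0.11151162
258 [0.4238 0.0555 0.1993] 0.10732503
242
206 [0.4573 0.05   0.0406] 0.26920396
210 [0.4572 0.0505 0.0522] 0.25803265
214 [0.43   0.056  0.1352] 0.17073146
218 [0.4312 0.0561 0.1387] 0.1676429
222 [0.4337 0.056  0.1391] 0.16793822
226 [0.427  0.0574 0.161 ] 0.14501856
230 [0.4268 0.0577 0
[... 1184 characters left out ...]
712] 0.13631848
246 [0.431  0.0721 0.1773] 0.13025488
250 [0.4316 0.0719 0.18  ] 0.12782179
254 [0.4246 0.0712 0.1964] 0.11012405
258 [0.4249 0.071  0.199 ] 0.10764708
282
206 [0.4598 0.0891 0.0395] 0.2703759
210 [0.4595 0.088  0.0515] 0.25875592
214 [0.4312 0.0808 0.1355] 0.1703892
218 [0.4327 0.0805 0.1383] 0.16813916
222 [0.4351 0.0804 0.139 ] 0.16810928
226 [0.4375 0.0802 0.1395] 0.16819315
230 [0.4403 0.0802 0.139 ] 0.16949204
234 [0.4433 0.0802 0.1385] 0.17079584
238 [0.4637 0.0831 0.102 ] 0.21140209
242 [0.4319 0.0773 0.1718] 0.13565019
246 [0.4318 0.0769 0.1763] 0.13130964
250 [0.432  0.0766 0.1797] 0.12813593
254 [0.4268 0.0755 0.1929] 0.11403994
258 [0.427  0.0752 0.1957] 0.1113559
```

View pics/w2c.png

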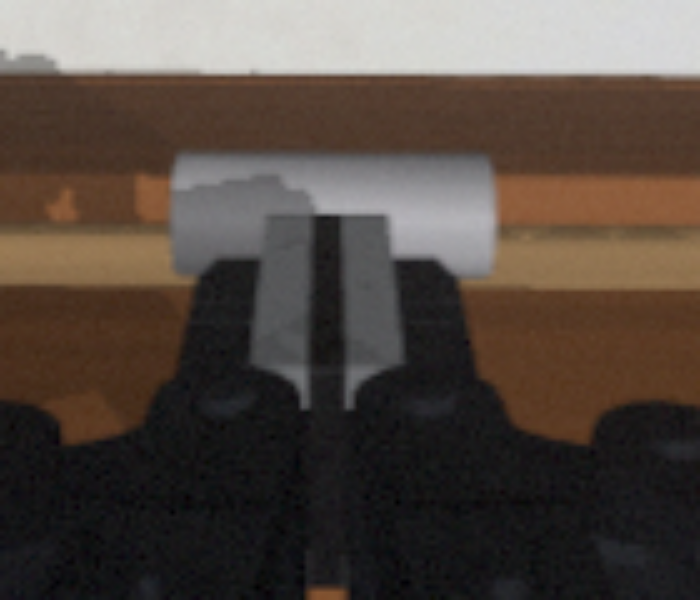

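View pics/t2.png

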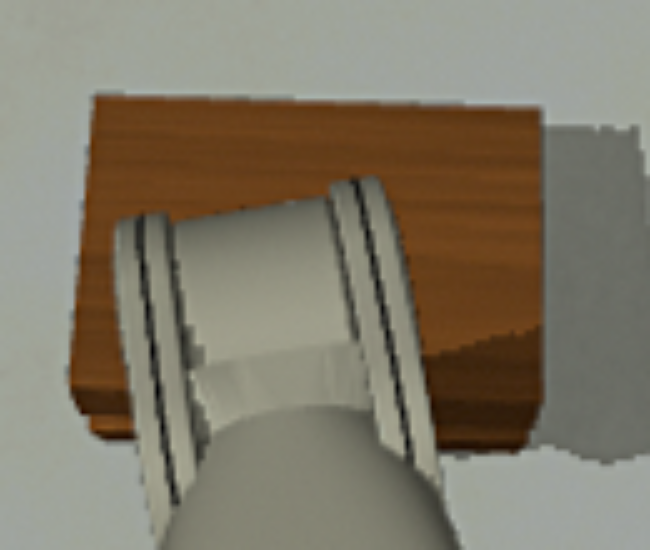

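The image and depth disagree with the stated tool geometry. The shut fingertips sit at z≈0.161 with TCP z=0.1225, so they are about 38 mm behind the TCP rather than 8 mm ahead. They closed above the bar. I'll reopen, measure the open tips and go lower.

Call:
send_rows:
  increments:
    - [[0,0,0,0,0,0],[0,0,0,0,0,0],[0,0,0,0,0,0],[0,0,0,0,0,0],[0,0,0,0,0,0]]
  grip: 0

```text
clock: 3.72
eef_pos: [0.4371, 0.0633, 0.1225]
tool_rot: [0.027, 1.0, -0.0, 0.0]
ft_force: [0.1, -0.3, 0.4]
grip_width: 0.0854
```

Run:
```python
from h import *;from workcell import *
o=get_obs();c=camera("wrist");print(o["eef_pos"],o["grip_width"],o["clock"])
M=c["mount"];P,ok=cloud(c,M)  # tool frame
np.set_printoptions(precision=4,suppress=True)
cv2.imwrite("pics/w3.png",c["color"][:,:,::-1])
z=P[...,2]; 
m=(z<-.02)&ok
ys=P[...,1]
for lo,hi in [(-.06,-.05),(-.05,-.045),(-.045,-.04),(-.04,-.035),(-.035,-.03),(.03,.035),(.035,.04),(.04,.045),(.045,.05),(.05,.06)]:
    s=m&(ys>lo)&(ys<hi)&(abs(P[...,0])<.03)
    if s.sum(): print(lo,s.sum(),"ztip",np.percentile(z[s],99),"x",np.percentile(P[...,0][s],[2,98]))
```

```text
[0.43707165 0.0632848  0.12253196] 0.08539882752974405 3.725
-0.06 3697 ztip -0.0568459374120356 x [-0.0087  0.0117]
-0.05 1042 ztip -0.04869182475028374 x [-0.0103  0.0125]
-0.045 2115 ztip -0.044770382394699486 x [-0.0111  0.0118]
-0.04 792 ztip -0.09279668875180853 x [-0.0042  0.0165]
-0.035 972 ztip -0.10120748794311622 x [0.0084 0.0167]
0.03 1077 ztip -0.1013735033658117 x [0.0086 0.0168]
0.035 803 ztip -0.09324074993989086 x [-0.004   0.0166]
0.04 2057 ztip -0.04482806277155399 x [-0.0109  0.0136]
0.045 1119 ztip -0.04843684727882893 x [-0.0106  0.0124]
0.05 3093 ztip -0.05575635187829547 x [-0.0085  0.012 ]
```

View pics/w3.png

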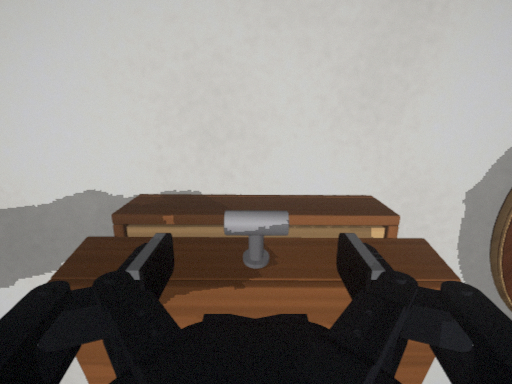

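Open tips measure at tool z ≈ -0.046 in line with pixels (150,240) and (360,240); the bar is centred at (256,222). I descend 47.5 mm and grip.

Call:
send_rows:
  increments:
    - [[0,0,0.32,0,0,0],[0,0,0.32,0,0,0],[0,0,0.31,0,0,0],[0,0,0,0,0,0]]

```text
clock: 4.28
eef_pos: [0.4359, 0.0631, 0.074]
tool_rot: [0.027, 1.0, -0.0, -0.001]
ft_force: [-0.1, 0.4, -0.2]
grip_width: 0.0855
```

Call:
send_rows:
  increments:
    - [[0,0,0,0,0,0],[0,0,0,0,0,0],[0,0,0,0,0,0],[0,0,0,0,0,0],[0,0,0,0,0,0]]
  grip: 1

```text
clock: 4.9
eef_pos: [0.4375, 0.0639, 0.0754]
tool_rot: [0.027, 1.0, 0.001, 0.0]
ft_force: [-0.7, 3.7, 2.0]
grip_width: 0.039
```

Run:
```python
from h import *;from workcell import *
o=get_obs();c=camera("wrist");print(o["eef_pos"],o["tool_rot"],o["grip_width"],o["clock"],o["ft_force"],o["joint_pos"])
M=c["mount"];P,ok=cloud(c,M)
np.set_printoptions(precision=4,suppress=True)
i=c["color"];cv2.imwrite("pics/w4.png",i[:,:,::-1])
z=P[...,2];
for u in (228,232,236,250,256,262): print(u,[tuple(P[v,u].round(4)) for v in range(215,250,5)])
```

```text
[0.43747664 0.06394124 0.07542567] [2.68044360e-02 9.99640341e-01 6.91889337e-04 4.80876545e-04] 0.039025590551623156 4.9 [-0.65541994  3.65415355  1.9859032 ] [ 0.14422431  0.22761335 -0.35947553  0.98252421  0.0011999   0.19784033]
228 [(np.float64(-0.0209), np.float64(-0.0235), np.float64(0.0573)), (np.float64(-0.0202), np.float64(-0.0222), np.float64(0.0439)), (np.float64(-0.0203), np.float64(-0.0213), np.float64(0.0334)), (np.float64(-0.0206), np.float64(-0.0204), np.float64(0.0242)), (np.float64(-0.0206), np.float64(-0.0196), np.float64(0.0153)), (np.float64(-0.0219), np.float64(-0.0191), np.float64(0.0097)), (np.float64(0.0077), np.float64(-0.0121), np.float64(-0.056))]
232 [(np.float64(-0.0201), np.float64(-0.0198), np.float64(0.0552)), (np.float64(-0.02), np.float64(-0.0188), np.float64(0.0435)), (np.float64(-0.0202), np.float64(-0.018), np.float64(0.0332)), (np.float64(-0.0204), np.float64(-0.0173), np.float64(0.0239)), (np.float64(-0.0201), np.float64(-0.0165), np.float64(0.0141)), (np.float64(-0.0227), np.float64(-0.0163), np.float64(0.0112)), (np.float64(0.0081), np.floa
[... 1127 characters left out ...]
5)), (np.float64(-0.0207), np.float64(0.0013), np.float64(0.0245)), (np.float64(-0.0208), np.float64(0.0013), np.float64(0.0156)), (np.float64(-0.0228), np.float64(0.0013), np.float64(0.0114)), (np.float64(0.0081), np.float64(0.001), np.float64(-0.0568))]
262 [(np.float64(-0.0202), np.float64(0.0067), np.float64(0.0556)), (np.float64(-0.0208), np.float64(0.0065), np.float64(0.0453)), (np.float64(-0.0205), np.float64(0.0062), np.float64(0.0339)), (np.float64(-0.0206), np.float64(0.006), np.float64(0.0243)), (np.float64(-0.0208), np.float64(0.0058), np.float64(0.0157)), (np.float64(-0.0229), np.float64(0.0057), np.float64(0.0117)), (np.float64(0.0083), np.float64(0.0037), np.float64(-0.0572))]
```

View pics/w4.png

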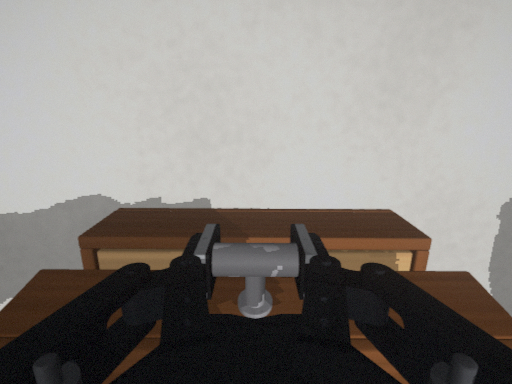

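Gripped: opening 39 mm, with the bar between the pads at (255,260). Next is the arc.

Run:
```python
from h import *;from workcell import *
o=get_obs();th0=.203;off=o["eef_pos"]-knob(th0);print(off)
N=24;r=R.from_quat(o["tool_rot"]);w=[]
s=(1-np.cos(np.pi*np.arange(1,N+1)/N))/2; s=.7*np.arange(1,N+1)/N+.3*s
for t in th0+(np.pi/2-th0)*s: w.append((knob(t)+off,Rt(),1))
plan(o["eef_pos"],r,w)
```

```text
[ 0.00103731  0.00043118 -0.05745175]
[[[-0.06, 0.0, -0.17, 0.01, 0.0, 0.01], [-0.07, 0.0, -0.17, 0.0, 0.0, 0.0], [-0.09, 0.0, -0.19, 0.0, 0.0, 0.0], [-0.1, 0.0, -0.19, 0.0, 0.0, 0.0], [-0.12, 0.0, -0.2, 0.0, 0.0, 0.0], [-0.14, 0.0, -0.2, 0.0, 0.0, 0.0], [-0.15, 0.0, -0.2, 0.0, 0.0, 0.0], [-0.18, 0.0, -0.2, 0.0, 0.0, 0.0]]]
[[[-0.19, 0.0, -0.19, 0.0, 0.0, 0.0], [-0.2, 0.0, -0.19, 0.0, 0.0, 0.0], [-0.23, 0.0, -0.17, 0.0, 0.0, 0.0], [-0.23, 0.0, -0.16, 0.0, 0.0, 0.0], [-0.24, 0.0, -0.14, 0.0, 0.0, 0.0], [-0.25, 0.0, -0.12, 0.0, 0.0, 0.0], [-0.26, 0.0, -0.11, 0.0, 0.0, 0.0], [-0.26, 0.0, -0.09, 0.0, 0.0, 0.0]]]
[[[-0.25, 0.0, -0.07, 0.0, 0.0, 0.0], [-0.25, 0.0, -0.05, 0.0, 0.0, 0.0], [-0.24, 0.0, -0.03, 0.0, 0.0, 0.0], [-0.23, 0.0, -0.02, 0.0, 0.0, 0.0], [-0.22, 0.0, -0.01, 0.0, 0.0, 0.0], [-0.21, 0.0, 0.0, 0.0, 0.0, 0.0], [-0.19, 0.0, 0.01, 0.0, 0.0, 0.0], [-0.17, 0.0, 0.02, 0.0, 0.0, 0.0]]]
end [0.66344377 0.05147312 0.2175219 ] [ 2.76487686e-02  9.99617616e-01 -1.75128412e-04  3.70066256e-04]
```

Call:
send_rows:
  increments:
    - [[-0.06,0,-0.17,0,0,0],[-0.07,0,-0.17,0,0,0],[-0.09,0,-0.19,0,0,0],[-0.1,0,-0.19,0,0,0],[-0.12,0,-0.2,0,0,0],[-0.14,0,-0.2,0,0,0],[-0.15,0,-0.2,0,0,0],[-0.18,0,-0.2,0,0,0]]

```text
clock: 5.95
eef_pos: [0.4778, 0.0615, 0.1484]
tool_rot: [0.027, 1.0, 0.0, -0.006]
ft_force: [-5.2, 5.1, -4.8]
grip_width: 0.0387
```

Forces are as expected, so I continue.

Call:
send_rows:
  increments:
    - [[-0.19,0,-0.19,0,0,0],[-0.2,0,-0.19,0,0,0],[-0.23,0,-0.17,0,0,0],[-0.23,0,-0.16,0,0,0],[-0.24,0,-0.14,0,0,0],[-0.25,0,-0.12,0,0,0],[-0.26,0,-0.11,0,0,0],[-0.26,0,-0.09,0,0,0]]

```text
clock: 6.95
eef_pos: [0.5717, 0.0558, 0.2086]
tool_rot: [0.027, 1.0, -0.0, -0.004]
ft_force: [-6.0, 1.7, 1.0]
grip_width: 0.0389
```

Call:
send_rows:
  increments:
    - [[-0.25,0,-0.07,0,0,0],[-0.25,0,-0.05,0,0,0],[-0.24,0,-0.03,0,0,0],[-0.23,0,-0.02,0,0,0],[-0.22,0,-0.01,0,0,0],[-0.21,0,0,0,0,0],[-0.19,0,0.01,0,0,0],[-0.17,0,0.02,0,0,0]]

```text
clock: 7.95
eef_pos: [0.6618, 0.0504, 0.2169]
tool_rot: [0.027, 1.0, -0.001, -0.002]
ft_force: [-4.7, -1.6, 5.6]
grip_width: 0.0388
```

Call:
send_rows:
  increments:
    - [[0,0,0,0,0,0],[0,0,0,0,0,0]]

```text
clock: 8.2
eef_pos: [0.6633, 0.0503, 0.2167]
tool_rot: [0.027, 1.0, -0.001, -0.0]
ft_force: [-1.0, -0.9, 3.1]
grip_width: 0.039
```

Run:
```python
from h import *;from workcell import *
o=get_obs();print(o["eef_pos"],o["tool_rot"],o["ft_force"],o["joint_pos"],o["clock"])
for n in ["scene","top","wrist"]:
    c=camera(n);np.savez(f"{n}5.npz",**c);cv2.imwrite(f"pics/{n}5.png",c["color"][:,:,::-1])
```

```text
[0.66331592 0.05032192 0.21674835] [ 2.71977312e-02  9.99629888e-01 -6.03643885e-04 -8.23263685e-05] [-1.04181308 -0.91813366  3.1093589 ] [ 7.63140501e-02  5.88575167e-01  5.71853757e-01  1.55436344e+00
 -1.18381170e-03  1.30716402e-01] 8.2
```

View pics/scene5.png

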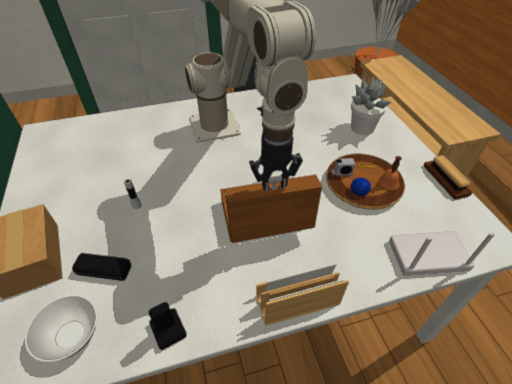

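View pics/wrist5.png

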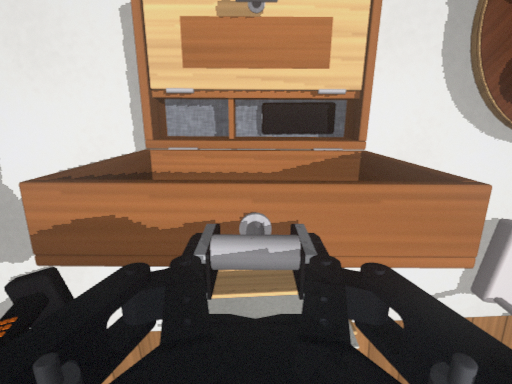

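The scene view shows the lid standing up around (272,208), held at its knob. The wrist view shows the flap and its knob at (257,5) and the tray. I measure the lid's plane angle from its outer face.

```bash
cat >> h.py <<'E'
def lidplane(c,lo=.09,hi=.225):
    P,ok=cloud(c);q=P[ok]
    bx=np.array([np.cos(YAW),np.sin(YAW),0]);by=np.array([-np.sin(YAW),np.cos(YAW),0])
    d=q-H;a=d@bx;b=d@by
    s=(q[:,2]>lo)&(q[:,2]<hi)&(abs(b)<.11)&(a>.0)&(a<.1);q=q[s]
    for _ in range(8):
        m=q.mean(0);u,sv,vt=np.linalg.svd(q-m,full_matrices=False);n=vt[2];r=(q-m)@n;q=q[abs(r)<max(.004,2*r.std())] if _<7 else q
    n=n*np.sign(n@bx);print("n",n,"lid angle deg",90-np.degrees(np.arcsin(n[2])) ,"yaw",np.arctan2(n[1],n[0]),"std",r.std(),len(q),"dist from hinge",(m-H)@n)
E
python3 - <<'E'
from h import *
c=box("scene5.npz");lidplane(c)
E
```

```text
n [ 0.99781126 -0.06011887  0.02753927] lid angle deg 88.42191656301152 yaw -0.0601779915641993 std 0.001141970012715988 2307 dist from hinge 0.05198150258364532
```

The lid is at 88.4°, so I push about 1.6° further (6 mm) and settle.

Call:
send_rows:
  increments:
    - [[-0.06,0,0,0,0,0],[-0.06,0,0,0,0,0],[0,0,0,0,0,0],[0,0,0,0,0,0]]

```text
clock: 8.85
eef_pos: [0.6681, 0.05, 0.2161]
tool_rot: [0.027, 1.0, -0.001, -0.002]
ft_force: [-5.2, -1.8, 0.1]
grip_width: 0.0392
```

Run:
```python
from h import *;from workcell import *
o=get_obs();print(o["eef_pos"],o["ft_force"])
lidplane(camera("scene"));lidplane(camera("top"))
```

```text
[0.66810137 0.05003591 0.21614988] [-5.17275662 -1.77857597  0.09426854]
n [ 0.99816753 -0.06038475  0.00390607] lid angle deg 89.77619798042451 yaw -0.060421965583083756 std 0.0010591030144228937 2231 dist from hinge 0.05196079238964533
n [0.99575761 0.02449871 0.08869386] lid angle deg 84.91152952781903 yaw 0.02459812616241886 std 0.0002905902276924407 6 dist from hinge 0.05403617717447568
```

Lid at 89.8°. Now I release and lift.

Call:
send_rows:
  increments:
    - [[0,0,0,0,0,0],[0,0,0,0,0,0],[0,0,0,0,0,0],[0,0,0,0,0,0]]
  grip: 0

```text
clock: 9.45
eef_pos: [0.6695, 0.0509, 0.2172]
tool_rot: [0.027, 1.0, 0.0, 0.0]
ft_force: [-0.8, -0.8, -0.1]
grip_width: 0.0855
```

Call:
send_rows:
  increments:
    - [[0,0,-0.3,0,0,0],[0,0,-0.35,0,0,0],[0,0,-0.35,0,0,0],[0,0,0,0,0,0]]

```text
clock: 9.95
eef_pos: [0.6702, 0.0509, 0.2688]
tool_rot: [0.027, 1.0, 0.0, 0.002]
ft_force: [0.5, 0.2, 0.0]
grip_width: 0.0855
```

Run:
```python
from h import *;from workcell import *
o=get_obs();print(o["eef_pos"],o["tool_rot"],o["ft_force"],o["grip_width"],o["joint_pos"])
c=camera("scene");lidplane(c);cv2.imwrite("pics/s6.png",c["color"][:,:,::-1])
plan(o["eef_pos"],R.from_quat(o["tool_rot"]),[([.487,.0605,.262],Rt(-.058),5),([.487,.0605,.10],Rt(-.058),4)])
```

```text
[0.67023758 0.0508894  0.26881347] [2.69501295e-02 9.99634738e-01 2.35198317e-04 2.00639178e-03] [0.54986198 0.20992778 0.01886388] 0.08550788946897486 [7.57538942e-02 6.12424885e-01 7.46282527e-01 1.70061410e+00
 5.64995249e-05 1.29660904e-01]
n [ 0.99818019 -0.06016262  0.00409389] lid angle deg 89.7654365215398 yaw -0.060199477107354994 std 0.001070321333766412 2241 dist from hinge 0.05197364382903262
[[[0.73, 0.0, 0.02, 0.0, 0.0, 0.0], [0.74, 0.0, 0.03, 0.0, 0.01, 0.01], [0.73, 0.0, 0.02, 0.0, 0.0, 0.0], [0.74, -0.01, 0.03, 0.0, 0.01, 0.01], [0.73, 0.0, 0.03, 0.0, 0.0, 0.0], [0.0, 0.0, 0.81, 0.0, 0.0, 0.0], [0.0, 0.0, 0.81, 0.0, 0.0, 0.0], [0.0, 0.0, 0.81, 0.0, 0.0, 0.0]]]
[[[0.0, 0.0, 0.81, 0.0, 0.0, 0.0]]]
end [0.48709507 0.06062561 0.09983534] [2.86943268e-02 9.99588158e-01 2.85736213e-04 2.61285187e-04]
```

View pics/s6.png

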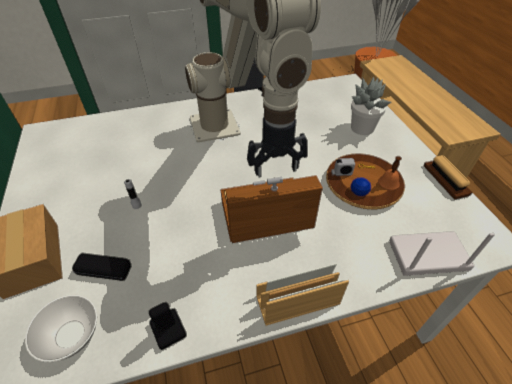

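The lid stands alone at 89.8° with the gripper clear above it. I go over the flap knob next.

Call:
send_rows:
  increments:
    - [[0.73,0,0.02,0,0,0],[0.74,0,0.03,0,0.01,0.01],[0.73,0,0.02,0,0,0],[0.74,-0.01,0.03,0,0.01,0.01],[0.73,0,0.03,0,0,0],[0,0,0.81,0,0,0],[0,0,0.81,0,0,0],[0,0,0.81,0,0,0]]

```text
clock: 11.0
eef_pos: [0.4846, 0.0604, 0.1374]
tool_rot: [0.029, 1.0, 0.0, -0.002]
ft_force: [1.2, -0.5, -0.7]
grip_width: 0.0855
```

Call:
send_rows:
  increments:
    - [[0,0,0.81,0,0,0],[0,0,0,0,0,0],[0,0,0,0,0,0]]

```text
clock: 11.38
eef_pos: [0.4859, 0.0605, 0.0997]
tool_rot: [0.029, 1.0, 0.0, -0.001]
ft_force: [-0.0, -0.7, 0.0]
grip_width: 0.0851
```

Run:
```python
from h import *;from workcell import *
np.set_printoptions(precision=4,suppress=True)
o=get_obs();print(o["eef_pos"],o["tool_rot"],o["joint_pos"],o["clock"])
c=camera("wrist");cv2.imwrite("pics/w7.png",c["color"][:,:,::-1])
T=np.eye(4);T[:3,:3]=R.from_quat(o["tool_rot"]).as_matrix();T[:3,3]=o["eef_pos"]
P,ok=cloud(c,T@c["mount"])
m=ok&(abs(P[...,0]-.487)<.03)&(abs(P[...,1]-.06)<.04)
s=m&(P[...,2]>.085)&(P[...,2]<.108)
q=P[s];print(len(q),np.percentile(q,[1,50,99],axis=0))
ax=q[:,1];print(np.polyfit(ax-.06,q[:,0],1))
f=ok&(abs(P[...,0]-.48)<.08)&(abs(P[...,1]-.06)<.09)&(P[...,2]>.055)&(P[...,2]<.075);print("flap z",np.median(P[f],0))
```

```text
[0.4859 0.0605 0.0997] [ 0.0287  0.9996  0.0001 -0.0012] [ 0.1234  0.2919 -0.1999  1.0814  0.0006  0.1809] 11.375
1285 [[0.4794 0.0417 0.0923]
 [0.4853 0.0612 0.0986]
 [0.4944 0.0805 0.1008]]
[0.0494 0.4858]
flap z [0.4993 0.0572 0.0643]
```

View pics/w7.png

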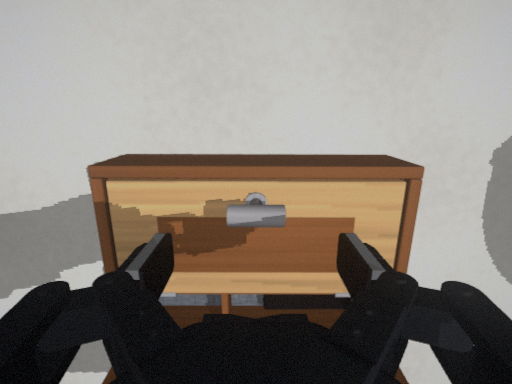

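The bar measures (0.487, 0.061, 0.0925), at pixels (228–285, 205–227), matching the model. Descending 62 mm and gripping.

Call:
send_rows:
  increments:
    - [[-0.01,0.01,0.31,0,0,0],[-0.01,0,0.31,0,0,0],[0,0,0.31,0,0,0],[0,0,0.31,0,0,0],[0,0,0,0,0,0],[0,0,0,0,0,0]]

```text
clock: 12.18
eef_pos: [0.4876, 0.061, 0.0383]
tool_rot: [0.029, 1.0, 0.0, -0.0]
ft_force: [-0.6, -0.3, 0.4]
grip_width: 0.0855
```

Call:
send_rows:
  increments:
    - [[0,0,0,0,0,0],[0,0,0,0,0,0],[0,0,0,0,0,0],[0,0,0,0,0,0],[0,0,0,0,0,0]]
  grip: 1

```text
clock: 12.8
eef_pos: [0.4865, 0.061, 0.0373]
tool_rot: [0.029, 1.0, 0.0, -0.001]
ft_force: [-1.1, -0.2, 5.7]
grip_width: 0.0389
```

```bash
cat >> h.py <<'E'
def fknob(th,yaw=-.058):
    f=.085*np.cos(th)-.032*np.sin(th);z=.032*np.cos(th)+.085*np.sin(th)
    return np.array([-f*np.cos(yaw),-f*np.sin(yaw),z])
E
python3 - <<'E'
from h import *;from workcell import *
o=get_obs();print(o["eef_pos"],o["tool_rot"],o["ft_force"],o["grip_width"],o["clock"])
c=camera("wrist");cv2.imwrite("pics/w8.png",c["color"][:,:,::-1])
N=16;w=[(o["eef_pos"]+fknob(t)-fknob(0),Rt(-.058),1) for t in np.pi/4*np.arange(1,N+1)/N]
plan(o["eef_pos"],R.from_quat(o["tool_rot"]),w)
E
```

```text
[0.48650081 0.06097896 0.03734768] [ 2.87332935e-02  9.99586176e-01  1.81405722e-04 -1.35721565e-03] [-1.14438665 -0.15101815  5.71498511] 0.038916407515464754 12.8
[[[-0.03, 0.0, -0.08, 0.0, -0.02, 0.0], [-0.04, 0.0, -0.08, 0.0, 0.0, 0.0], [-0.04, 0.0, -0.08, 0.0, 0.0, 0.0], [-0.05, 0.0, -0.08, 0.0, 0.0, 0.0], [-0.05, 0.0, -0.07, 0.0, 0.0, 0.0], [-0.05, 0.0, -0.08, 0.0, 0.0, 0.0], [-0.06, 0.0, -0.07, 0.0, 0.0, 0.0], [-0.05, 0.0, -0.06, 0.0, 0.0, 0.0]]]
[[[-0.07, 0.0, -0.07, 0.0, 0.0, 0.0], [-0.06, 0.0, -0.06, 0.0, 0.0, 0.0], [-0.07, 0.0, -0.05, 0.0, 0.0, 0.0], [-0.07, 0.0, -0.06, 0.0, 0.0, 0.0], [-0.08, 0.0, -0.05, 0.0, 0.0, 0.0], [-0.07, 0.0, -0.04, 0.0, 0.0, 0.0], [-0.08, 0.0, -0.05, 0.0, 0.0, 0.0], [-0.08, 0.0, -0.03, 0.0, 0.0, 0.0]]]
end [0.5338968  0.05823746 0.08787884] [2.87335664e-02 9.99587022e-01 1.31256414e-04 3.87392524e-04]
```

View pics/w8.png

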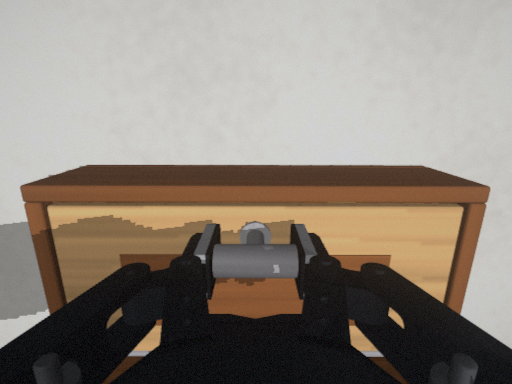

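The flap knob is gripped: 39 mm opening, bar at (256,260). I lift along the arc.

Call:
send_rows:
  increments:
    - [[-0.03,0,-0.08,0,0,0],[-0.04,0,-0.08,0,0,0],[-0.04,0,-0.08,0,0,0],[-0.05,0,-0.08,0,0,0],[-0.05,0,-0.07,0,0,0],[-0.05,0,-0.08,0,0,0],[-0.06,0,-0.07,0,0,0],[-0.05,0,-0.06,0,0,0]]

```text
clock: 13.85
eef_pos: [0.504, 0.0599, 0.0669]
tool_rot: [0.029, 1.0, 0.0, -0.003]
ft_force: [-3.5, 2.9, -4.1]
grip_width: 0.0389
```

Call:
send_rows:
  increments:
    - [[-0.07,0,-0.07,0,0,0],[-0.06,0,-0.06,0,0,0],[-0.07,0,-0.05,0,0,0],[-0.07,0,-0.06,0,0,0],[-0.08,0,-0.05,0,0,0],[-0.07,0,-0.04,0,0,0],[-0.08,0,-0.05,0,0,0],[-0.08,0,-0.03,0,0,0]]

```text
clock: 14.85
eef_pos: [0.5331, 0.0581, 0.0877]
tool_rot: [0.029, 1.0, 0.0, -0.002]
ft_force: [-8.6, 2.4, 1.2]
grip_width: 0.0392
```

Call:
send_rows:
  increments:
    - [[0,0,0,0,0,0],[0,0,0,0,0,0],[0,0,0,0,0,0]]

```text
clock: 15.22
eef_pos: [0.5336, 0.0581, 0.0879]
tool_rot: [0.029, 1.0, 0.0, -0.002]
ft_force: [-5.5, 2.6, -0.5]
grip_width: 0.0389
```

```bash
cat >> h.py <<'E'
def flapangle(o,c):
    T=np.eye(4);T[:3,:3]=R.from_quat(o["tool_rot"]).as_matrix();T[:3,3]=o["eef_pos"]
    P,ok=cloud(c,T@c["mount"])
    yaw=-.058;bx=np.array([np.cos(yaw),np.sin(yaw),0]);by=np.array([-np.sin(yaw),np.cos(yaw),0])
    O=H-.09*bx;O[2]=0
    q=P[ok];a=(q-O)@bx;b=(q-O)@by
    s=(abs(b)>.05)&(abs(b)<.112)&(a>-.075)&(a<.02)&(q[:,2]>.075)&(q[:,2]<.15);q=q[s]
    best=None;rng=np.random.default_rng(0)
    for _ in range(300):
        i=rng.choice(len(q),3,replace=False);n=np.cross(q[i[1]]-q[i[0]],q[i[2]]-q[i[0]]);l=np.linalg.norm(n)
        if l<1e-6:continue
        n/=l
        k=abs((q-q[i[0]])@n)<.002
        if abs(n@by)<.15 and (best is None or k.sum()>best.sum()):best=k
    p=q[best];m=p.mean(0);n=np.linalg.svd(p-m,full_matrices=False)[2][2];n*=np.sign(n[2])
    print("flap n",n,"angle",np.degrees(np.arctan2(n@bx,n[2])),best.sum(),len(q),m)
    hf=O+.025*bx+[0,0,.0605];print("plane offset from hinge",(m-hf)@n)
E
python3 - <<'E'
from h import *;from workcell import *
o=get_obs();print(o["eef_pos"],o["tool_rot"],o["ft_force"],o["grip_width"],o["clock"])
c=camera("wrist");cv2.imwrite("pics/w9.png",c["color"][:,:,::-1])
s=camera("scene");cv2.imwrite("pics/s9.png",s["color"][:,:,::-1]);lidplane(s)
flapangle(o,c)
E
```

```text
[0.53363765 0.0581015  0.08789927] [ 2.89218641e-02  9.99580141e-01  5.31075762e-05 -1.75058387e-03] [-5.47574089  2.57743063 -0.49427345] 0.03894818368131219 15.225
n [ 0.99818059 -0.06021262  0.00315286] lid angle deg 89.81935424383275 yaw -0.06024936249346963 std 0.0010583626114363815 2235 dist from hinge 0.05183905414702184
flap n [ 0.66809748 -0.03990285  0.74300304] angle 42.01209991679239 14418 16143 [0.5218575  0.05914477 0.11265431]
plane offset from hinge 0.005396967355003668
```

View pics/w9.png

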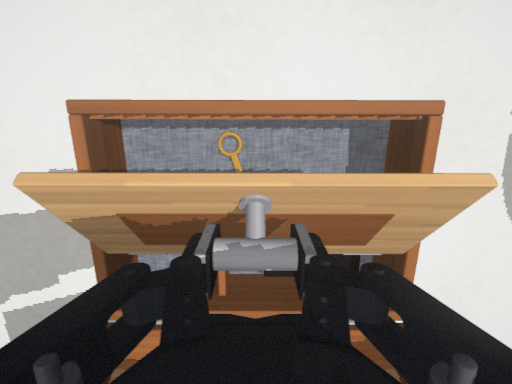

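View pics/s9.png

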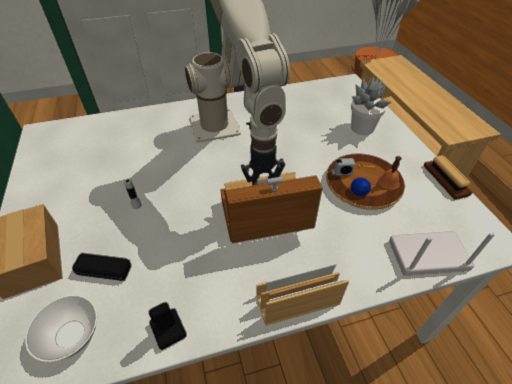

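The wrist view shows the flap raised, with the spare key visible at (232,150). The plane fit gives 42°, while the arc kinematics gives about 45°. To check for tilt bias I compare against the level shelf or rim in the same cloud.

Run:
```python
from h import *;from workcell import *
np.set_printoptions(precision=4,suppress=True)
o=get_obs();c=camera("wrist");flapangle(o,c)
T=np.eye(4);T[:3,:3]=R.from_quat(o["tool_rot"]).as_matrix();T[:3,3]=o["eef_pos"]
P,ok=cloud(c,T@c["mount"])
# shelf tilt
q=P[5:85:2,::4].reshape(-1,3);k=abs(q[:,2])<.015;q=q[k]
co=np.linalg.lstsq(np.c_[q[:,:2],np.ones(len(q))],q[:,2],rcond=None)[0];print("shelf",co,"tilt deg x",np.degrees(np.arctan(co[0])),len(q))
# flap profile along column u at b~ +-.08
yaw=-.058;bx=np.array([np.cos(yaw),np.sin(yaw),0]);O=H-.09*bx;O[2]=0
for u in (90,130,380,420):
    print(u,[(v,round(float((P[v,u]-O)@bx),4),round(float(P[v,u,2]),4)) for v in range(170,250,6)])
t=camera("top");cv2.imwrite("pics/t9.png",cv2.resize(t["color"][130:240,190:320,::-1],None,fx=5,fy=5));np.savez("top9.npz",**t)
```

```text
flap n [ 0.6685 -0.04    0.7426] angle 42.04236482732568 14470 16171 [0.5218 0.0592 0.1127]
plane offset from hinge 0.005360664432441417
shelf [-0.0011  0.0001  0.0001] tilt deg x -0.06205337400704534 5102
90 [(170, -0.0399, 0.0635), (176, -0.0499, 0.1278), (182, -0.0479, 0.132), (188, -0.0446, 0.1311), (194, -0.0403, 0.1266), (200, -0.0359, 0.1232), (206, -0.0307, 0.1175), (212, -0.0259, 0.1142), (218, -0.02, 0.1082), (224, -0.0133, 0.1015), (230, -0.0067, 0.0956), (236, 0.0008, 0.0887), (242, 0.0177, 0.0635), (248, 0.0564, -0.0007)]
130 [(170, -0.0289, 0.0094), (176, -0.0503, 0.1294), (182, -0.0482, 0.1332), (188, -0.0446, 0.131), (194, -0.0405, 0.1274), (200, -0.0358, 0.1228), (206, -0.031, 0.1184), (212, -0.026, 0.1143), (218, -0.0204, 0.1093), (224, -0.0144, 0.1039), (230, -0.0068, 0.0958), (236, 0.0008, 0.0888), (242, 0.0088, 0.0816), (248, 0.0184, 0.0723)]
380 [(170, -0.0286, 0.0078), (176, -0.0505, 0.1302), (182, -0.0477, 0.1311), (188, -0.0442, 0.1295), (194, -0.0405, 0.1275), (200, -0.0359, 0.1231), (206, -0.0312, 0.1191), (212, -0.0261, 0.1146), (218, -0.0207, 0.11), (224, -0.0147, 0.1047), (230, -0.0066, 0.0954), (236, -0.0002, 0.0908), (242, 0.0081, 0.0829), (248, 0.0173, 0.0744)]
420 [(170, -0.04, 0.0638), (176, -0.05, 0.1283), (182, -0.048, 0.1324), (188, -0.0448, 0.1315), (194, -0.0403, 0.1268), (200, -0.0359, 0.1228), (206, -0.031, 0.1185), (212, -0.026, 0.1144), (218, -0.0198, 0.1078), (224, -0.0141, 0.1033), (230, -0.0065, 0.095), (236, 0.0005, 0.0892), (242, 0.0493, -0.0004), (248, 0.056, -0.0001)]
```

The shelf reads level (0.06°) and the flap corner position also fits 42°, so I trust the plane and raise 3° more.

Call:
send_rows:
  increments:
    - [[-0.03,0,-0.02,0,0,0],[-0.03,0,-0.01,0,0,0],[-0.03,0,-0.01,0,0,0],[0,0,0,0,0,0],[0,0,0,0,0,0],[0,0,0,0,0,0]]

```text
clock: 16.18
eef_pos: [0.538, 0.0578, 0.0897]
tool_rot: [0.029, 1.0, 0.0, -0.002]
ft_force: [-6.0, 2.2, -1.1]
grip_width: 0.039
```

Run:
```python
from h import *;from workcell import *
o=get_obs();c=camera("wrist");print(o["eef_pos"],o["tool_rot"],o["ft_force"]);flapangle(o,c)
```

```text
[0.53800388 0.05782759 0.08974058] [ 2.88985248e-02  9.99580517e-01  1.80567042e-05 -1.91425986e-03] [-5.98564902  2.2318629  -1.07099505]
flap n [ 0.70422397 -0.04236818  0.70871259] angle 44.86967286377037 13686 15526 [0.52411205 0.05886375 0.11549614]
plane offset from hinge 0.005417767776487857
```

Flap at 44.9°. I check that it holds steady and look over the whole scene.

Call:
send_rows:
  increments:
    - [[0,0,0,0,0,0],[0,0,0,0,0,0],[0,0,0,0,0,0],[0,0,0,0,0,0],[0,0,0,0,0,0],[0,0,0,0,0,0],[0,0,0,0,0,0],[0,0,0,0,0,0]]

```text
clock: 17.23
eef_pos: [0.538, 0.0579, 0.0897]
tool_rot: [0.029, 1.0, 0.0, -0.002]
ft_force: [-5.2, 1.4, -0.5]
grip_width: 0.0392
```

Run:
```python
from h import *;from workcell import *
o=get_obs();c=camera("wrist");print(o["eef_pos"],o["ft_force"],abs(o["joint_vel"]).max());flapangle(o,c)
s=camera("scene");lidplane(s);t=camera("top")
cv2.imwrite("pics/f_s.png",s["color"][:,:,::-1]);cv2.imwrite("pics/f_t.png",t["color"][:,:,::-1])
```

```text
[0.537989   0.05785631 0.08974937] [-5.24188453  1.44927781 -0.54199508] 0.0014867564318752035
flap n [ 0.70304634 -0.04235338  0.7098817 ] angle 44.77464145115451 13734 15540 [0.52400411 0.05896596 0.11555431]
plane offset from hinge 0.005499119173105617
n [ 0.99814965 -0.06067708  0.00394464] lid angle deg 89.77398831710019 yaw -0.060714848845008745 std 0.0010749438056393932 2254 dist from hinge 0.05189344813761458
```

View pics/f_t.png

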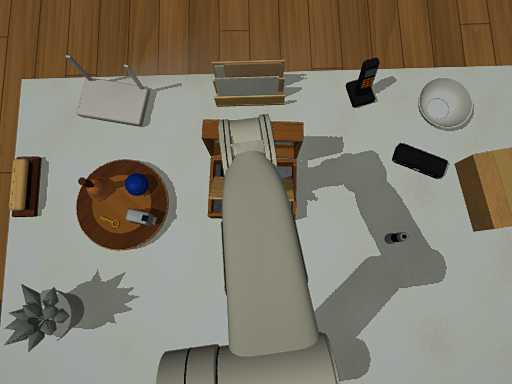

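View pics/f_s.png

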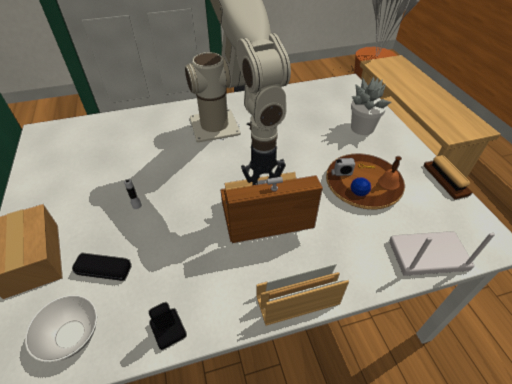

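The lid stands upright at (270,208) in the scene view. In the top view the turntable items (123,203), torch (397,237) and case (420,160) are where they were. The flap holds steady, so I hand in.

```bash
python3 -c "
from workcell import *
print(job_done())"
```

```text
the job is handed in; nothing more can be done
None
```

I raised the mirror lid until it stood upright by itself and let go of it. Then I lifted the key flap to 45 degrees and handed the job in at about 17.4 s, still gripping its knob.

**Last checks:**
- **Lid:** it measured 89.8 degrees after I let go, and still did just before hand-in.
- **Flap:** it measured 44.9 degrees, then 44.8 degrees one second later. The arm was still and the force on the wrist was about 5 N.
- **Other items:** in the last overhead and scene pictures, the turntable items, torch and glasses case looked unmoved. I did not measure this. The last close-up showing the key and power bank came before the final second and showed nothing disturbed.

**What failed or disagreed:**
- **First grip:** my first try at the lid knob closed on nothing. The fingertips measured about 38–46 mm behind the tool point (TCP), not 8 mm ahead of it as the notes say. I used the measured offset for both grips after that.
- **Flap angle:** after the first lift, the arm's path implied about 45 degrees but the depth picture showed 42. The shelf read level in the same picture, so I trusted it and raised the flap 3 degrees more.
- **Overhead lid reading:** a single lid reading from the overhead camera gave 84.9 degrees, but it rested on only 6 points, so I ignored it.

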